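# Press the spring stop and slide the carrier past it to its end stop

## Robot

A 6-joint arm with a two-finger parallel gripper is mounted at the origin on the work surface; the furniture and walls round the work are solid. World frame = base frame: x ahead of the robot, y to its left, z up, the work surface at z = 0. Lengths are in m, angles in rad, forces in N, time in s.
With the tool pointing down it reaches from about 0.25 to 0.775 m from the base axis. Payload 4 kg.
Tool frame: the origin (TCP) lies midway between the tips of the shut fingers; the grasp point (between the pads) lies 19 mm behind it (robot.grasp_offset is the distance from the TCP to the grasp point, in m); z points along the fingers, y is the direction in which the jaws open and shut (so a half turn about z gives the same grasp; the last joint's range is limited). The gripper opens to 94 mm and grips with 3 to 60 N. Pads are 16 mm wide; open, the fingers measure 119 mm over their backs; the gripper's body (75 mm by 177 mm) begins 78 mm behind the grasp point.
Start: joints at [-1.247, 0.087, 1.371, -0, 1.684, -0.103], TCP at [0.228, -0.501, 0.206] pointing down, gripper open.
Joint ranges: [-3.1, 3.1], [-0.76, 2.03], [0.27, 2.55], [-1.08, 4.22], [0.17, 2.65], [-2.57, 2.57]. Speed limits (rad/s): [2.79, 2.79, 3.14, 3.14, 3.14, 3.14].

## Interface

Orientations are given as [roll, pitch, yaw] about the fixed x, y, z axes, in that order (R = Rz(yaw) Ry(pitch) Rx(roll)).
In Python, from bench import status, viewer, order, robot gives the robot as it stands. The module is installed in compiled form; this text tells all that it offers.
- The arm moves only by the tool move_arm, never from a script. Its argument "targets" is a list of rows, each a list of 3 entries, a list of its own where there are three numbers: the shift along the tool's x, y, z in mm, then the turn, a rotation vector about the tool's x, y, z in degrees, then the opening, from -1 (shut) to 1 (fully open). A call has 1 to 20 rows; each row is the pose to reach, as a shift and turn from the pose commanded when the call began, along the tool's axes at that moment; what a row does not reach only later rows make up. A row lasts 1/8 s, in which the tool goes at most 62.5 mm and 10.7 degrees, less where a joint would pass 70% of its speed; a pose out of reach is approached as far as the arm can. A call with a gripper value outside its range is refused whole. The fingers move at their own pace and stop on an object; the grip force is fixed at half the most. Time passes only in rows, so rows that repeat a pose let the fingers close. It gives the time, the measured TCP pose, the force and the opening at its end, in the units of the state.
- status.get_obs(): the state, without advancing time (a new reading comes with each control period).
- viewer.snapshot(name): name is "scene" or "top"; returns the picture (400x640x3 uint8, red, green, blue); there is no depth.
- viewer.camera_model(name): a dict with "K" (3x3 intrinsics, pixels), "D" ([k1, k2, p1, p2, k3] as OpenCV has them; the pictures are not rectified), "xyz" and "attitude" of the camera in the world. Camera axes: x right, y up, looking along -z (the intrinsics and any distortion apply to the point x, -y, -z); pixel columns grow to the right and rows downward; lengths in m; the calibration is good to about 2 mm. A picture is of the moment at which its call begins. camera_model takes no time and is no camera call.
- order.close_job(): hands the job in, once; it reports no verdict.
The state is a dict: "time": time; "joint_positions": joint angles; "qvel": joint speeds; "joint_torque": joint torques, N m; "tool_pos": TCP position; "ee_rot": TCP orientation; "wrist_force": force on the tool from outside, world axes, zero at the start; "wrist_torque": the same for the moment, N m; "width": finger opening in m.
Only numpy, scipy, OpenCV 4.12 (cv2) and the standard library are available. Lean on these libraries where they do the work, as an engineer would, in place of code of your own. Each camera call takes 0.05 s, during which the arm holds its last target. There are 200 camera calls.

## Task

The carrier on the short guide track is held back by a spring-loaded stop pin. Press the long bar behind the carrier down with your fingertips and, while keeping it down, push the carrier forward over the sunken pin until it is fully home against the end block; then let go and move clear, so that the pin springs up in the carrier's window and locks it. Only press and push: do not lift the carrier, and leave the things around the track alone.

Things in the scene. Friction and masses are not known exactly. Their poses are not given: they have to be found in the camera images.
- track: Fixed aluminium guide track, 112 wide (x) x 250 long (y), 56 mm high. Origin on the bench straight below the stop pin; z up; the carrier must travel to +y. Open slot between the runners 48 mm wide (x -24 to +24), runner tops 40 mm up; lips over the carrier's edges to 56 mm up, 62 mm apart. Rails from y = -187 to +39; base 8 mm thick, y -195 to +55.
- stop_bar (a joint): Spring stop sliding straight down: 0 = up (rest), grows as pressed, bottoms at 0.021 m. Slick steel bar in the slot's middle, 32 wide, track y = -180 to +6, flat top 38 mm above the bench when up; it runs under the carrier and shows behind it: press it anywhere there. About 2.5 N to start, 7 N at the bottom. Pressed over 13 mm it lets the carrier pass; it springs back when released.
- end_block (a point): Middle of the end block's face that stops the carrier, at y = +26 mm in the track frame, 45 mm above the bench; it looks to -y. The block is 56 mm high.
- bar_end (a point): Middle of the rear end edge of the bar, on its top face (track x = 0, y = -180 mm; 38 mm above the bench when up); moves down with the bar.
- stop_pin (a point): Centre of the top of the stop pin on the bar's front end (track x = 0, y = 0), 53 mm above the bench when up, where it blocks the carrier (underside at 40 mm). The pin is 28 wide and 12 mm long (y = -6 to +6); it moves with the bar.
- carrier: Loose grey carrier of slick plastic in the track, 74 wide x 90 long (y -45 to +45), plate 10 mm thick, about 0.3 kg, a terminal block on it. Origin at the centre of its underside, 40 mm above the bench; axes as the track's. A window (40 wide, y = -5 to +29) lies behind its 16 mm front bar. Starts at y -77 to -55 mm in the track frame; home is y = -19, with the pin up in the window.
- push_face (a point): Point on the carrier's flat rear face, 11 mm above its underside (51 mm above the bench), in the middle; the face is 54 mm wide here and reaches from the carrier's underside to 22 mm above it. It looks to -y.
- spool: Bystander: solder spool, 59 x 72 x 41 mm, loose on the bench to the right; origin under its centre. Leave it alone.
- case: Bystander: small flat blue-grey case, 70 x 90 x 29 mm, loose on the bench to the left; origin under its centre. Leave it alone.
- cup: Bystander: round black parts cup, 96 mm across, 74 mm high, loose on the bench to the left; origin under its centre. Leave it alone.

How it is judged:
By the outcome, as a careful person would: the job done as asked, in the order asked, and still so for the second after the job is handed in, with the robot touching nothing.
It also fails if it takes over 35 s, if anything falls off the work surface, if the arm or the gripper's body presses on something with over 40 N, if the wrist force passes 120 N, or if a joint passes its speed limit or range.

## Working session

There is one attempt and no reset: what is moved stays moved. The work goes in short steps, Python scripts to look and compute and a tool call to move; the robot and the scene stay as the last step left them, time stands still between calls to the robot, and variables do not carry over. Pictures are saved under pics/ and viewed, about 8 in all and at most 12, crops included, and the job is handed in when it is done.

Besides the shell and the picture viewer there is one more tool, called after ">>>" as name(argument=value, ...), one argument or row to a line, values as JSON. move_arm: Moves the arm, as the interface text tells. Its arguments: {"type":"object","properties":{"targets":{"type":"array"}},"required":["targets"]}

```bash
mkdir -p pics; python3 - <<'E'
from bench import status, viewer, robot
import cv2
o=status.get_obs(); print(o)
print([a for a in dir(robot) if a[0]!='_'])
for n in ("scene","top"):
    im=viewer.snapshot(n); cv2.imwrite(f"pics/{n}0.png",im[:,:,::-1]); print(n,viewer.camera_model(n))
E
```

```text
{'time': 0.0, 'joint_positions': array([-1.24710430e+00,  8.79504308e-02,  1.37228660e+00,  9.49788009e-06,
        1.68360101e+00, -1.03087352e-01]), 'qvel': array([ 0.00098786, -0.00164361,  0.00035302, -0.0003392 , -0.00219922,
       -0.00061782]), 'joint_torque': array([ 5.44071190e-05, -3.40183711e+01, -3.02425933e+01,  7.16640777e-02,
        3.31194210e-02, -1.58938155e-04]), 'tool_pos': array([ 0.22749187, -0.50012529,  0.20429028]), 'ee_rot': array([-3.13936015e+00, -2.40451775e-04,  4.26780169e-01]), 'wrist_force': array([0.35617806, 0.05590349, 0.90072727]), 'wrist_torque': array([ 0.00113455,  0.04077326, -0.01984011]), 'width': 0.0940721585109472}
['IKError', 'grasp_offset']
scene {'K': array([[468.94376252,   0.        , 325.38009238],
       [  0.        , 468.94376252, 202.17552488],
       [  0.        ,   0.        ,   1.        ]]), 'D': array([0.02734968, 0.        , 0.        , 0.        , 0.        ]), 'xyz': array([0.23648954, 0.58098008, 0.78810834]), 'attitude': array([ 0.72400098, -0.00996285, -2.57414435])}
top {'K': array([[369.13653161,   0.        , 314.41457977],
       [  0.        , 369.13653161, 198.90605541],
       [  0.        ,   0.        ,   1.        ]]), 'D': array([-0.01841924,  0.        ,  0.        ,  0.        ,  0.        ]), 'xyz': array([0.42126969, 0.05920911, 0.91411572]), 'attitude': array([ 0.16020104, -0.02763312, -1.57859809])}
```

View pics/top0.png

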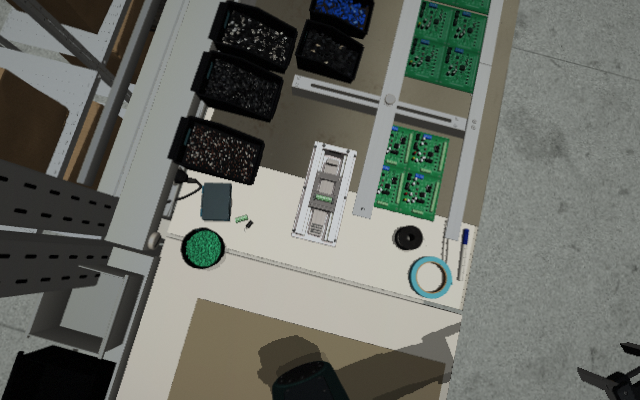

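View pics/scene0.png

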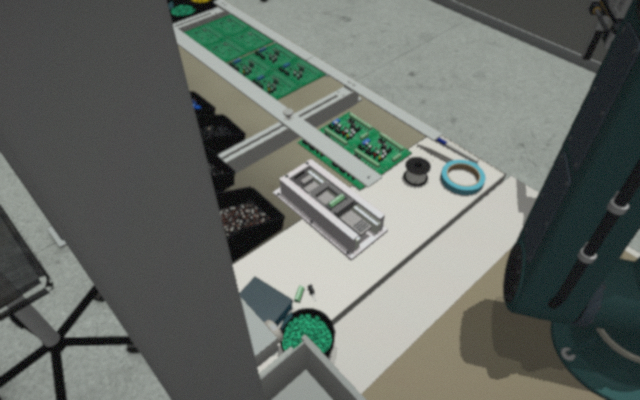

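The top view shows the track from about (320,140) to (320,245), with the carrier around (325,188). I'll enlarge both views.

```bash
python3 - <<'E'
import cv2, numpy as np
a=cv2.imread("pics/top0.png")[135:250,280:370]; a=cv2.resize(a,None,fx=5,fy=5,interpolation=cv2.INTER_CUBIC)
b=cv2.imread("pics/scene0.png")[155:260,270:390]; b=cv2.resize(b,(345,302),interpolation=cv2.INTER_CUBIC)
c=np.zeros((575,800,3),np.uint8); c[:,:450]=a; c[:302,452:797]=b
cv2.imwrite("pics/z0.png",c)
E
```

```text
(no output)
```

View pics/z0.png

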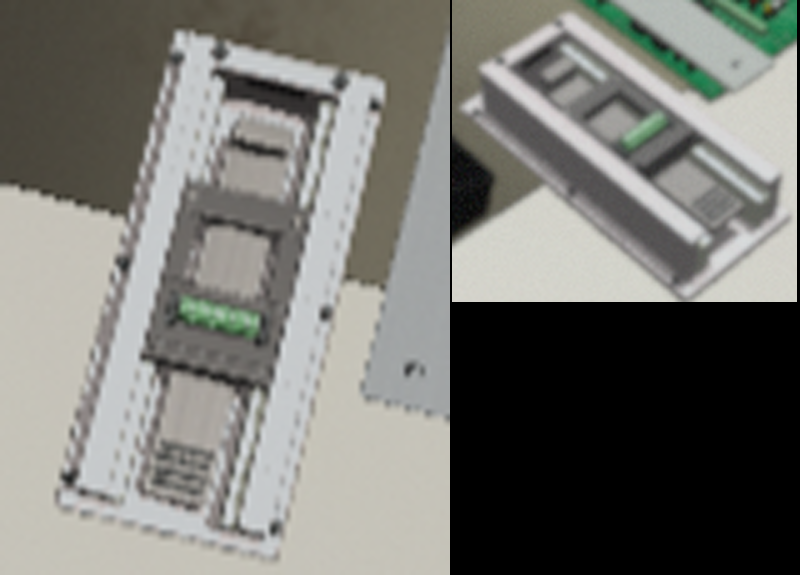

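```bash
cat > h.py <<'E'
import numpy as np, cv2
from scipy.spatial.transform import Rotation as R
from scipy.optimize import least_squares
from bench import viewer, status
def proj(P,n):
    m=viewer.camera_model(n); C=R.from_euler('xyz',m['attitude']).as_matrix()
    p=(np.atleast_2d(P)-m['xyz'])@C*[1,-1,-1]
    return cv2.projectPoints(p,np.zeros(3),np.zeros(3),m['K'],m['D'])[0][:,0]
def T(q,P): # track (mm) -> world
    P=np.atleast_2d(P)/1000; c,s=np.cos(q[2]),np.sin(q[2])
    return np.c_[q[0]+c*P[:,0]-s*P[:,1],q[1]+s*P[:,0]+c*P[:,1],P[:,2]]
def boxes(cy):
    r=lambda a,b,c,d,z:np.array([[a,c,z],[b,c,z],[b,d,z],[a,d,z]],float)
    return [(r(-56,56,-195,55,8),(0,0,255)),(r(-56,-31,-187,39,56),(255,0,0)),(r(31,56,-187,39,56),(255,0,0)),
     (r(-16,16,-180,cy-45,38),(0,255,255)),(r(-14,14,-6,6,53),(255,0,255)),(r(-37,37,cy-45,cy+45,50),(0,255,0)),(r(-20,20,cy-5,cy+29,50),(0,255,0))]
def overlay(q,cy,imgname,n,x0,y0,w,h,f,im=None):
    im=cv2.imread(imgname) if im is None else im
    z=cv2.resize(im[y0:y0+h,x0:x0+w],None,fx=f,fy=f,interpolation=cv2.INTER_CUBIC)
    for P,c in boxes(cy):
        u=(proj(T(q,P),n)-[x0,y0]+.5)*f-.5
        cv2.polylines(z,[np.int32(u.round())],True,c,1)
    return z
E
cat > fit.py <<'E'
from h import *
obs=[((-56,-195,8),(60,503)),((56,-195,8),(275,557)),((-31,-187,56),(125,500)),((31,-187,56),(232,528)),
 ((-16,-180,38),(140,494)),((16,-180,38),(214,511)),((0,0,53),(264,128)),((-56,55,8),(178,33)),((56,55,8),(384,80))]
P=np.array([o[0] for o in obs],float); U=(np.array([o[1] for o in obs])+.5)/5-.5+[280,135]
s=least_squares(lambda q:(proj(T(q,P),"top")-U).ravel(),[.5,.05,-1.8],x_scale=.1,loss='soft_l1')
print(s.x,(s.fun.reshape(-1,2)*5).round(1).tolist())
q=s.x
# carrier rear top-edge of plate from green lines
r=least_squares(lambda c:((proj(T(q,[[-37,c[0]+45,50],[37,c[0]+45,50],[20,c[0]+29,50],[-20,c[0]-5,50]]),"top")-((np.array([[188,180],[308,210],[283,240],[188,284]])+.5)/5-.5+[280,135])).ravel()),[-60.])
print(r.x,(r.fun*5).round(1)); cy=r.x[0]
a=overlay(q,cy,"pics/top0.png","top",280,135,90,115,5); b=overlay(q,cy,"pics/scene0.png","scene",272,155,116,105,3)
c=np.zeros((575,800,3),np.uint8); c[:,:450]=a; c[:315,452:800]=b; cv2.imwrite("pics/z1.png",c)
print(T(q,[[0,-180,38],[0,cy-45,51],[0,0,53]]))
E
python3 fit.py
```

```text
[ 0.65185619 -0.00962785 -1.81094256] [[-3.3, 4.3], [4.7, 3.6], [-15.4, -3.2], [7.7, -0.1], [4.1, -1.8], [-4.2, -3.1], [-0.2, 5.5], [-3.6, -3.4], [3.9, 0.1]]
[-75.78742259] [-13.8  -2.3  16.1   3.3  -0.7  -3.1  -3.2   1.4]
[[ 0.47702162  0.03318419  0.038     ]
 [ 0.53453498  0.01910079  0.051     ]
 [ 0.65185619 -0.00962785  0.053     ]]
```

View pics/z1.png

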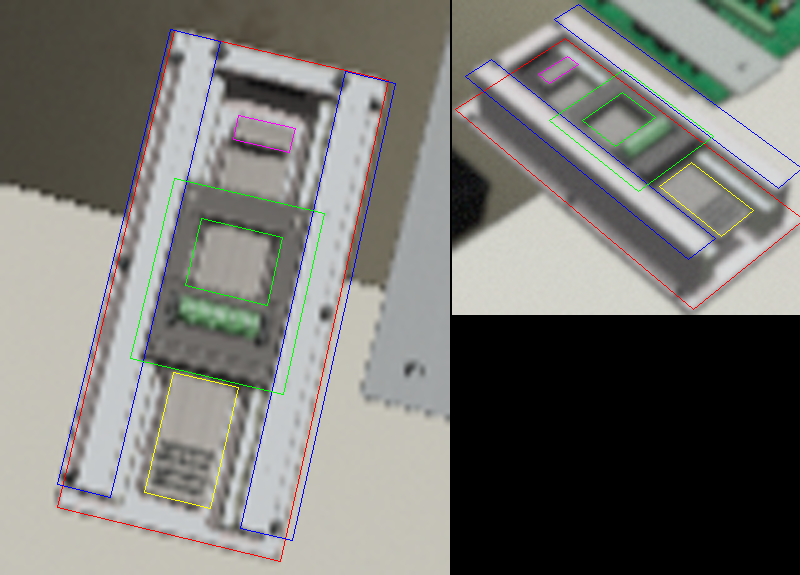

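The overlay fits within about 2 mm. The track's +y axis points to world (0.971,-0.238) and the carrier is near y=-75. Next I'll work out the hover shift.

```bash
python3 - <<'E'
from h import *
q=[0.65185619,-0.00962785,-1.81094256]
g=T(q,[[0,-147,110]])[0]; M=R.from_euler('xyz',[np.pi,0,0.4268]); d=M.inv().apply(g-[.228,-.501,.206])*1000
t=(M.inv()*R.from_euler('xyz',[np.pi,0,q[2]+np.pi/2])).as_rotvec(degrees=True)
print(g,d,t)
E
```

```text
[0.50907462 0.02533532 0.11      ] [ 473.74260096 -362.76680412   96.        ] [ 2.24839391e-32 -4.67976784e-15  3.82132043e+01]
```

>>> move_arm(
  targets=[
    [[118,-91,0],[0,0,9.5],-1],
    [[237,-181,0],[0,0,19],-1],
    [[355,-272,0],[0,0,29],-1],
    [[474,-363,0],[0,0,38.2],-1],
    [[474,-363,0],[0,0,38.2],-1],
    [[474,-363,0],[0,0,38.2],-1],
    [[474,-363,0],[0,0,38.2],-1],
    [[474,-363,0],[0,0,38.2],-1],
    [[474,-363,0],[0,0,38.2],-1],
    [[474,-363,0],[0,0,38.2],-1],
    [[474,-363,0],[0,0,38.2],-1],
    [[474,-363,50],[0,0,38.2],-1],
    [[474,-363,96],[0,0,38.2],-1],
    [[474,-363,96],[0,0,38.2],-1],
    [[474,-363,96],[0,0,38.2],-1],
  ],
)

```text
time: 1.98
tool_pos: [0.5097, 0.0252, 0.1112]
ee_rot: [-3.141, -0.002, -0.241]
wrist_force: [0.0, 0.2, -0.2]
width: 0.0004
```

>>> move_arm(
  targets=[
    [[0,0,30],[0,0,0],-1],
    [[0,0,60],[0,0,0],-1],
    [[0,0,60],[0,0,0],-1],
    [[0,0,60],[0,0,0],-1],
  ],
)

```text
time: 2.48
tool_pos: [0.5109, 0.0257, 0.0523]
ee_rot: [-3.141, -0.005, -0.24]
wrist_force: [0.1, 0.8, -0.5]
width: 0.0003
```

```bash
python3 - <<'E'
from h import *
q=[0.65185619,-0.00962785,-1.81094256]
o=status.get_obs(); print(o['tool_pos'],o['wrist_force'])
z=np.zeros((575,800,3),np.uint8)
a=viewer.snapshot("top")[:,:,::-1].copy(); b=viewer.snapshot("scene")[:,:,::-1].copy()
z[:,:450]=cv2.resize(a[135:250,280:370],None,fx=5,fy=5,interpolation=cv2.INTER_CUBIC)
z[:420,452:800]=cv2.resize(b[120:260,272:388],None,fx=3,fy=3,interpolation=cv2.INTER_CUBIC)
cv2.imwrite("pics/z2.png",z)
print((proj(o['tool_pos'],"scene")-[272,120])*3+[452,0])
E
```

```text
[0.51085037 0.02565949 0.05228899] [ 0.12918661  0.75074235 -0.45878232]
[[699.79228092 285.40952082]]
```

View pics/z2.png

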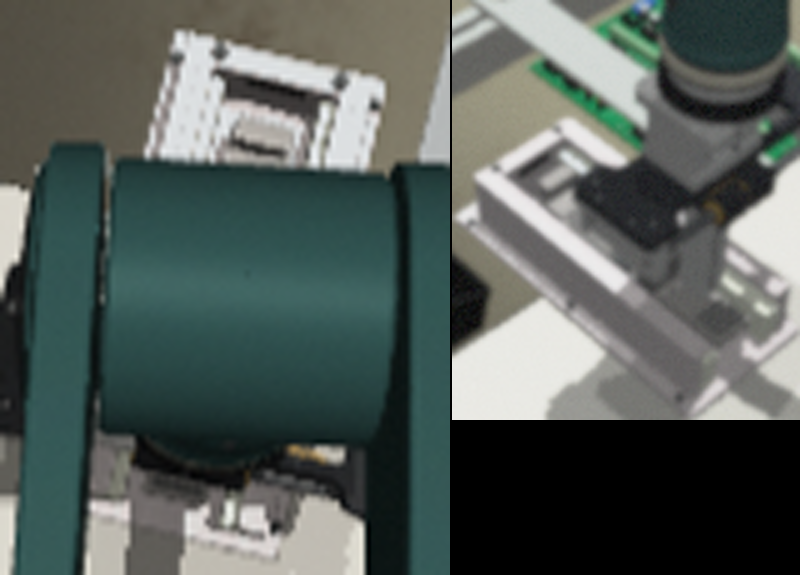

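The shut fingers are in the slot above the bar, with the tip near (700,290) in the crop and the carrier ahead of it. I'll press down now.

>>> move_arm(
  targets=[
    [[0,0,12],[0,0,0],-1],
    [[0,0,20],[0,0,0],-1],
    [[0,0,26],[0,0,0],-1],
    [[0,0,31],[0,0,0],-1],
    [[0,0,31],[0,0,0],-1],
    [[0,0,31],[0,0,0],-1],
  ],
)

```text
time: 3.32
tool_pos: [0.5097, 0.0259, 0.0193]
ee_rot: [-3.141, -0.002, -0.24]
wrist_force: [-0.0, 0.1, 6.3]
width: 0.0005
```

>>> move_arm(
  targets=[
    [[6,0,0],[0,0,0],-1],
    [[12,0,0],[0,0,0],-1],
    [[18,0,0],[0,0,0],-1],
    [[23,0,0],[0,0,0],-1],
    [[28,0,0],[0,0,0],-1],
    [[33,0,0],[0,0,0],-1],
    [[38,0,0],[0,0,0],-1],
    [[43,0,0],[0,0,0],-1],
    [[48,0,0],[0,0,0],-1],
    [[53,0,0],[0,0,0],-1],
    [[58,0,0],[0,0,0],-1],
    [[63,0,0],[0,0,0],-1],
    [[63,0,0],[0,0,0],-1],
  ],
)

```text
time: 4.95
tool_pos: [0.5698, 0.0111, 0.0188]
ee_rot: [3.141, 0.001, -0.24]
wrist_force: [-0.9, -1.1, 6.8]
width: 0.0005
```

>>> move_arm(
  targets=[
    [[3,0,0],[0,0,0],-1],
    [[5,0,0],[0,0,0],-1],
    [[7,0,0],[0,0,0],-1],
    [[9,0,0],[0,0,0],-1],
    [[11,0,0],[0,0,0],-1],
    [[11,0,0],[0,0,0],-1],
  ],
)

```text
time: 5.7
tool_pos: [0.58, 0.0086, 0.0187]
ee_rot: [3.141, 0.002, -0.24]
wrist_force: [-2.1, -0.2, 5.7]
width: 0.0002
```

>>> move_arm(
  targets=[
    [[1,0,0],[0,0,0],-1],
    [[2,0,0],[0,0,0],-1],
    [[3,0,0],[0,0,0],-1],
    [[3,0,0],[0,0,0],-1],
  ],
)

```text
time: 6.2
tool_pos: [0.5803, 0.0086, 0.0181]
ee_rot: [3.141, 0.008, -0.24]
wrist_force: [-7.7, 1.7, 8.8]
width: 0.0005
```

>>> move_arm(
  targets=[
    [[1,0,0],[0,0,0],-1],
    [[2,0,0],[0,0,0],-1],
    [[3,0,0],[0,0,0],-1],
    [[3,0,0],[0,0,0],-1],
  ],
)

```text
time: 6.7
tool_pos: [0.5801, 0.0087, 0.0178]
ee_rot: [3.141, 0.015, -0.239]
wrist_force: [-16.1, 3.8, 13.3]
width: 0.0004
```

```bash
python3 - <<'E'
from h import *
b=viewer.snapshot("scene")[:,:,::-1].copy(); a=viewer.snapshot("top")[:,:,::-1].copy()
z=np.zeros((420,800,3),np.uint8)
z[:,:480]=cv2.resize(b[150:255,270:390],None,fx=4,fy=4,interpolation=cv2.INTER_CUBIC)
z[:400,482:800]=cv2.resize(a[135:215,295:358],(318,400),interpolation=cv2.INTER_CUBIC)
cv2.imwrite("pics/z3.png",z)
E
```

```text
(no output)
```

View pics/z3.png

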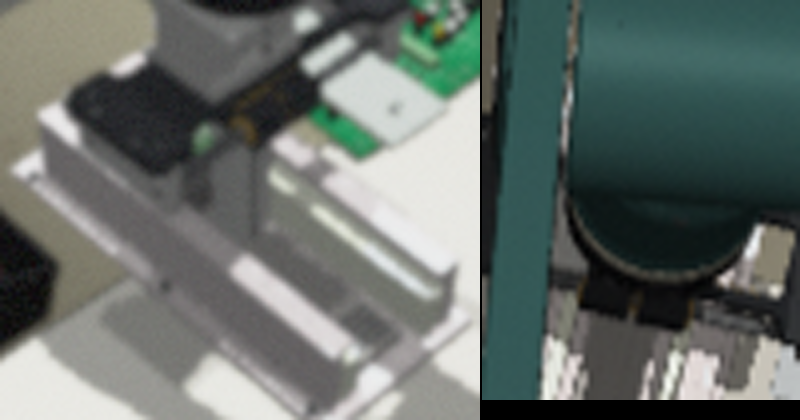

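>>> move_arm(
  targets=[
    [[-2,0,0],[0,0,0],-1],
    [[-4,0,0],[0,0,0],-1],
    [[-5,0,0],[0,0,0],-1],
    [[-6,0,0],[0,0,0],-1],
    [[-7,0,0],[0,0,0],-1],
    [[-9,0,0],[0,0,0],-1],
    [[-11,0,0],[0,0,0],-1],
    [[-11,0,-4],[0,0,0],-1],
    [[-11,0,-8],[0,0,0],-1],
    [[-11,0,-13],[0,0,0],-1],
    [[-11,0,-18],[0,0,0],-1],
    [[-11,0,-24],[0,0,0],-1],
    [[-11,0,-50],[0,0,0],-1],
    [[-11,0,-90],[0,0,0],-1],
    [[-11,0,-130],[0,0,0],-1],
    [[-11,0,-160],[0,0,0],-1],
  ],
)

```text
time: 8.8
tool_pos: [0.5751, 0.0097, 0.1792]
ee_rot: [3.141, 0.002, -0.24]
wrist_force: [-0.2, -0.8, 0.3]
width: 0.0005
```

>>> move_arm(
  targets=[
    [[-40,60,0],[0,0,0],-1],
    [[-80,120,0],[0,0,0],-1],
    [[-120,180,0],[0,0,0],-1],
    [[-150,240,0],[0,0,0],-1],
    [[-180,300,0],[0,0,0],-1],
    [[-180,300,0],[0,0,0],-1],
    [[-180,300,0],[0,0,0],-1],
    [[-180,300,0],[0,0,0],-1],
  ],
)

```text
time: 9.8
tool_pos: [0.3297, -0.2383, 0.1778]
ee_rot: [-3.14, 0.001, -0.24]
wrist_force: [0.5, 0.1, 0.3]
width: 0.0004
```

```bash
python3 - <<'E'
from h import *
q=[0.65185619,-0.00962785,-1.81094256]
o=status.get_obs(); print(o['time'],o['tool_pos'],o['wrist_force'])
b=viewer.snapshot("scene")[:,:,::-1].copy(); a=viewer.snapshot("top")[:,:,::-1].copy()
z=np.zeros((600,800,3),np.uint8)
z[:575,:450]=cv2.resize(a[135:250,280:370],None,fx=5,fy=5,interpolation=cv2.INTER_CUBIC)
z[:315,452:800]=cv2.resize(b[155:260,272:388],None,fx=3,fy=3,interpolation=cv2.INTER_CUBIC)
z[320:538,452:800]=cv2.resize(a,(348,218),interpolation=cv2.INTER_AREA)
cv2.imwrite("pics/z4.png",z); cv2.imwrite("pics/top4.png",a)
E
```

```text
9.8 [ 0.32967448 -0.23828109  0.1778021 ] [0.47524633 0.05829686 0.32194308]
```

View pics/z4.png

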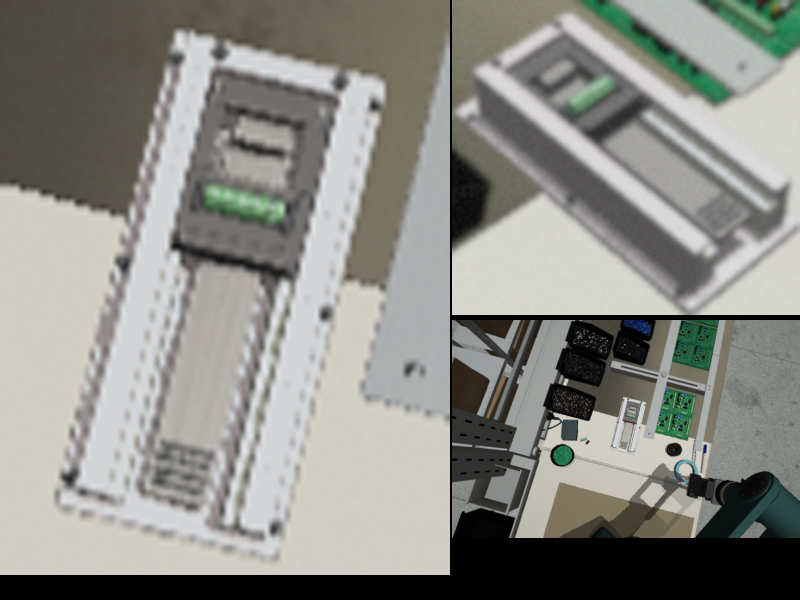

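The carrier's front edge meets the end block at (215,72)–(338,102). The pin is up inside the window at about (263,130), and its surroundings look unmoved. Handing in.

```bash
python3 -c "
from bench import order
print(order.close_job())"
```

```text
the job is handed in; nothing more can be done
None
```

The carrier is locked home and the job is handed in at about 9.9 s on the robot's clock, well inside the 35 s limit.

- **Press and push:** I pressed the bar about 19 mm down with the shut fingertips (about 6 N). Keeping it down, I pushed the carrier forward until it stopped hard against the end block. At the stop, the push rose to about 16 N with no further movement.
- **Release:** I backed off about 5 mm with the bar still down, then lifted straight up and moved clear.
- **Last checks:** The final pictures show the carrier's front edge against the end block and the pin up in the window. The spool, case and cup look unmoved by eye, and the wrist force is near zero.
- **Disagreement:** The fingers stopped about 2 mm short of where I calculated home to be. That is within my pose-fit and calibration error, and the pictures show no gap at the end block.

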